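# Clear the catch tray into the dispatch drawer

## Robot

A 6-joint arm with a two-finger parallel gripper is mounted at the origin on the work surface; the furniture and walls round the work are solid. World frame = base frame: x ahead of the robot, y to its left, z up, the work surface at z = 0. Lengths are in m, angles in rad, forces in N, time in s.
With the tool pointing down it reaches from about 0.3 to 0.775 m from the base axis. Payload 14.6 kg.
Tool frame: the origin (TCP) lies on the centre line of the jaws, within the pads' length; the fingertips stand ctrl.tcp_to_tips ahead of it and the grasp point (between the pads) lies 2 mm behind it (ctrl.tcp_to_tips is the distance from the TCP to the fingertips, in m); z points along the fingers, y is the line along which they close (so a half turn about z gives the same grasp; the last joint's range is limited). The gripper opens to 94 mm and grips with 3 to 60 N. Pads are 16 mm wide; open, the fingers measure 119 mm over their backs; the gripper's body (75 mm by 177 mm) begins 78 mm behind the grasp point.
Start: joints at [1.055, 0.3, 1.521, -0, 1.321, -0.067], TCP at [0.239, 0.496, 0.222] pointing down, gripper open.
Joint ranges: [-3.03, 3.03], [-0.79, 2.21], [0.23, 2.52], [-1.04, 4.18], [0, 3.07], [-2.55, 2.55]. Speed limits (rad/s): [2.22, 2.22, 2.57, 3.14, 3.14, 3.14].

## Interface

Orientations are given as [roll, pitch, yaw] about the fixed x, y, z axes, in that order (R = Rz(yaw) Ry(pitch) Rx(roll)).
In Python, from station import telemetry, viewer, hand_in, ctrl gives the robot as it stands.
- The arm moves only by the tool step_arm, never from a script. Its argument "plan" is a list of rows, each an object of numbers: "dx", "dy", "dz": the shift along the tool's x, y, z scaled (see below); "rx", "ry", "rz": the turn, a rotation vector about the tool's x, y, z scaled (see below); "claw": the closure, from 0 (fully open) to 1 (shut). In form: [{"dx": .., "dy": .., "dz": .., "rx": .., "ry": .., "rz": .., "claw": ..}, ...]. A call has 1 to 10 rows; each row shifts and turns the commanded pose from where the row before left it, along the tool's axes as they then stand; what a row does not reach is not made up. The controller multiplies each number of a shift by 0.1 m and each number of a turn by 90 degrees. A row lasts 1/10 s, in which the tool goes at most 50 mm and 8.59 degrees, less where a joint would pass 70% of its speed; a pose out of reach is approached as far as the arm can. A call with a number of a shift or a turn outside -1 to 1 is refused whole. A call with a gripper value outside its range is refused whole. The fingers move at their own pace and stop on an object; "grip_force" is the grip in N (left out, the last holds). Time passes only in rows, so rows that do not move let the fingers close. It gives the time, the measured TCP pose, the force, the opening and the grip force at its end, in the units of the state.
- telemetry.get_obs(): the state, without advancing time (a new reading comes with each control period).
- viewer.camera(name): name is "scene" or "side" or "wrist"; returns a dict with "img" (480x640x3 uint8, red, green, blue), "z_map" (480x640 float32, m along the optical axis (not along the pixel's ray), 0 where there is no reading), "fx", "fy", "cx", "cy" (pixels), "R" (3x3) and "t" (3): a world point X has camera coordinates R X + t; the wrist camera has in their place "tool_from_camera" (4x4, takes a point from camera to tool coordinates, whose origin is the TCP and whose axes are the flange's). Camera axes: x right, y down, z forward; pixel columns grow to the right and rows downward; lengths in m; the calibration is good to about 2 mm. A picture is of the moment at which its call begins: read the wrist's pose just before it.
- hand_in(): hands the job in; it is judged then, once.
Trained networks look in a picture, given as the dict that the camera call returned (one of the last four; its "shot" number tells which), for a name from the list of things; names that differ only in an ending like _2 or _b are one class to them, and where a whole thing is asked for, a point or a joint stands for the part that bears it (a point fixed in the world has none). Each returns a list of dicts, best first, with "score" (0 to 1); they miss things now and then, are a little off and sometimes report something else, mostly with a low value. They report only what shows in the picture. A call takes as long as a camera call. They do not tell look-alikes from the thing itself.
- viewer.recognise(target, picture): "rect" ([left, top, right, bottom] in pixels, round what is visible of it).
The state is a dict: "time_s": time; "qpos": joint angles; "joint_vel": joint speeds; "tau": joint torques, N m; "ee_pos": TCP position; "eef_rot": TCP orientation; "force": force on the tool from outside, world axes, zero at the start; "moment": the same for the moment, N m; "grip_width": finger opening in m; "grip_force": force on a finger pad.
Only numpy, scipy, OpenCV 4.12 (cv2) and the standard library are available. Lean on these libraries where they do the work, as an engineer would, in place of code of your own. Each camera call takes 0.05 s, during which the arm holds its last target. There are 200 camera calls.

## Task

Collect the two finished cream cartons from the steel catch tray and set each one down flat in the open drawer of the low grey unit, lid side up as they lie now, without dropping them; then push the drawer fully shut. The roll of tape stays in the tray.

Things in the scene. Friction and masses are not known exactly. Their poses are not given: they have to be found in the camera images.
- carton_1_mid (a point): First carton: closed flat carton, cream printed card, 66 x 111 mm and 48 mm high to the tip of its closing tab (solid body 64 x 110 x 42 mm), 85 g (may be 30 percent off), lying flat in the catch tray. The point is the centre of the solid body, 21 mm above its underside. Own x across the short side (the grasp), y along the length, z up
- carton_2_mid (a point): Second carton, alike: closed flat carton, cream printed card, 66 x 111 mm and 48 mm high to the tip of its closing tab (solid body 64 x 110 x 42 mm), 85 g (may be 30 percent off), lying flat in the catch tray. The point is the centre of the solid body, 21 mm above its underside. Own x across the short side (the grasp), y along the length, z up
- roll_mid (a point): roll of clear packing tape lying flat in the same tray, 99 mm across, 45 mm high; it stays there. The point is its centre, half-way up; which of the three places in the tray it has varies
- tray_floor (a point): fixed square steel catch tray, 280 x 280 mm outside, walls 4 mm thick, rim 31 mm above the table; a low sloping chute (73 mm high) stands against its far (+x) side. The point is the centre of the inner floor (272 x 272 mm), 4 mm above the table; z up
- drawer_floor (a point): centre of the drawer's inner floor, 16 mm above the table, moving with the drawer; z up, +x is the way the drawer shuts, -x points out of the unit. Inner floor 157 mm along x, 238 mm along y; side and back walls (5 mm thick) rise 49 mm above the floor, the front panel 63 mm. Both cartons fit flat side by side, their lengths along x
- unit_top (a point): centre of the top of the fixed low grey unit that the drawer slides into: 270 mm wide (y), 175 mm deep (x), 95 mm high, axes as drawer_floor. A marker lies on it. The open drawer points roughly to the robot's right (-y). Stacked or tilted cartons do not pass under its top
- drawer_front (a point): centre of the black push plate (90 mm wide, 34 mm high, 3 mm thick) on the outer face of the drawer front, 50 mm above the table; moves with the drawer. Axes as drawer_floor: push along +x to shut. The front panel is 268 mm wide and reaches from 7 to 89 mm above the table
- drawer (a joint): opening of the drawer in m: 0 fully shut, 0.165 fully open; starts 0.145 to 0.163 open. It slides with about 1.2 N of friction and stays where it is left
Not all that is in view belongs to the job. What is shaped like the part that bears carton_1_mid but green is not meant.

How it is judged:
By the outcome, as a careful person would: the job done as asked, in the order asked, and still so for the second after the job is handed in, with the robot touching nothing.
It also fails if it takes over 72 s, if anything falls off the work surface, if the arm or the gripper's body presses on something with over 40 N, if the wrist force passes 120 N, or if a joint passes its speed limit or range.

## Working session

There is one attempt and no reset: what is moved stays moved. The work goes in short steps, Python scripts to look and compute and a tool call to move; the robot and the scene stay as the last step left them, time stands still between calls to the robot, and variables do not carry over. Pictures are saved under pics/ and viewed, at most 10 in all, crops included, and the job is handed in when it is done.

Besides the shell and the picture viewer there is one more tool, called after "Call:" by a JSON object that holds its "op" and its "data", one argument or row to a line. step_arm: Moves the arm, as the interface text tells. Shifts and turns lie within -1 to 1; 1 stands for 0.1 m of shift or 90 degrees of turn. Its arguments: {"type":"object","properties":{"plan":{"type":"array"},"grip_force":{"type":"number"}},"required":["plan"]}

```bash
mkdir -p pics
cat > h.py <<'E'
import numpy as np, cv2
from station import telemetry, viewer, hand_in, ctrl
def world(p):
    "HxWx3 world points of a fixed camera"
    v,u=np.mgrid[0:480,0:640]; z=p["z_map"]
    c=np.stack([(u-p["cx"])/p["fx"]*z,(v-p["cy"])/p["fy"]*z,z],-1)
    w=(c-np.array(p["t"]))@np.array(p["R"]); w[z==0]=np.nan
    return w
def save(p,n): cv2.imwrite("pics/"+n,cv2.cvtColor(p["img"],cv2.COLOR_RGB2BGR))
E
python3 - <<'E'
from h import *
s=viewer.camera("scene"); d=viewer.camera("side")
im=np.hstack([s["img"],d["img"]]); save({"img":cv2.resize(s["img"],(640,480))},"a.png"); save(d,"b.png")
for p in (s,d):
    w=world(p)
    for n in ("carton_1_mid","roll_mid","drawer","drawer_front"):
        for r in viewer.recognise(n,p)[:4]:
            l,t,a,b=map(int,r["rect"]); print(n,r["score"],(l,t,a,b),np.round(w[(t+b)//2,(l+a)//2],3))
print(telemetry.get_obs()["ee_pos"],telemetry.get_obs()["eef_rot"],ctrl.tcp_to_tips,telemetry.get_obs()["time_s"])
E
```

```text
carton_1_mid 0.94 (418, 235, 481, 277) [ 0.623 -0.23   0.045]
carton_1_mid 0.9 (290, 327, 363, 379) [ 0.242 -0.306  0.041]
roll_mid 0.91 (369, 261, 423, 303) [ 0.467 -0.234  0.047]
drawer 0.85 (264, 185, 394, 256) [0.504 0.009 0.075]
drawer_front 0.81 (264, 185, 395, 258) [0.505 0.01  0.071]
carton_1_mid 0.92 (402, 242, 457, 279) [ 0.63  -0.229  0.047]
carton_1_mid 0.69 (408, 277, 467, 318) [ 0.553 -0.338  0.046]
carton_1_mid 0.66 (247, 157, 393, 249) [0.586 0.174 0.035]
roll_mid 0.64 (352, 262, 396, 303) [ 0.477 -0.229  0.046]
roll_mid 0.36 (404, 241, 458, 278) [ 0.638 -0.227  0.046]
drawer 0.78 (275, 181, 391, 247) [0.528 0.012 0.087]
drawer_front 0.56 (272, 183, 392, 249) [0.527 0.015 0.081]
drawer_front 0.43 (331, 227, 525, 356) [ 0.552 -0.313  0.046]
[0.23861199 0.49551903 0.22242332] [-3.14153400e+00 -2.81755623e-06  2.69283681e+00] 0.017 0.5
```

View pics/a.png

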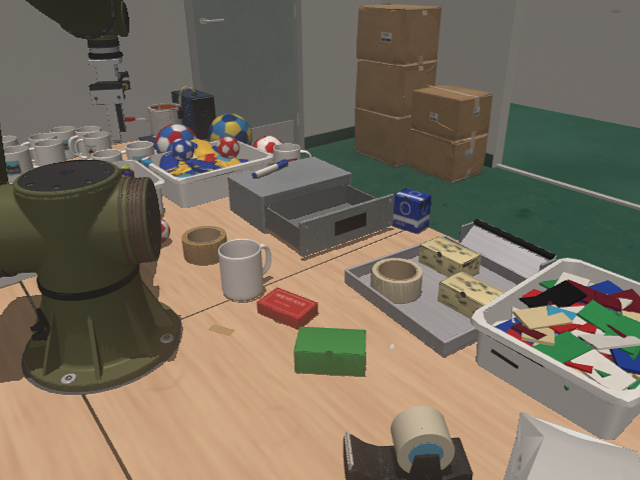

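View pics/b.png

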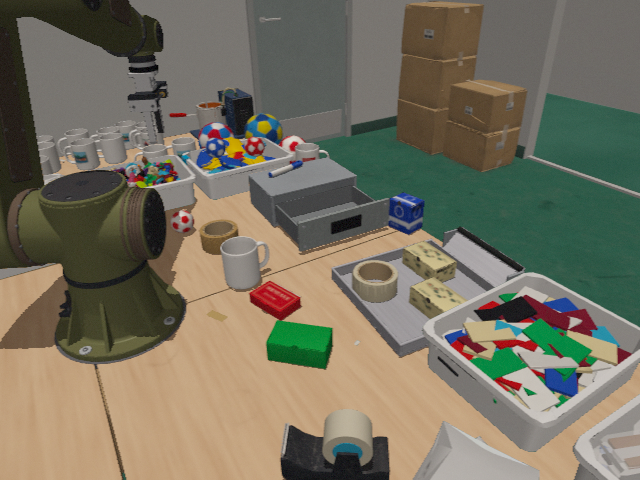

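The scene shows cream cartons at (450,256) and (472,294), with the tape roll at (396,282). The green box at (330,352) is the look-alike, and the red box at (287,308) is another distractor. I choose the two cream ones in the tray. Next I fit the geometry from the point clouds.

```bash
cat >> h.py <<'E'
def rect(P):
    (c,s,a)=cv2.minAreaRect((P[:,:2]*1000).astype(np.float32)); 
    if s[0]>s[1]: s=s[::-1]; a+=90
    # a: angle of short side (deg); long side at a+90
    return np.round(np.array(c)/1000,4),np.round(s,1),round((a+90)%180-90,1)
E
python3 - <<'E'
from h import *
for n in("scene","side"):
    p=viewer.camera(n); w=world(p); X,Y,Z=w[...,0],w[...,1],w[...,2]
    hsv=cv2.cvtColor(p["img"],cv2.COLOR_RGB2HSV)
    def comps(m,k):
        m=cv2.morphologyEx(m.astype(np.uint8),cv2.MORPH_OPEN,np.ones((3,3)))
        nn,L,st,_=cv2.connectedComponentsWithStats(m)
        for i in range(1,nn):
            if st[i,4]>80:
                P=w[L==i]; print(n,k,st[i,4],rect(P),"z",np.round(np.percentile(P[:,2],[5,50,95]),3))
    tray=(X>.4)&(X<.75)&(Y>-.45)&(Y<-.15)
    comps(tray&(Z>.038)&(Z<.06)&(hsv[...,1]>50),"cream")
    dr=(X>.3)&(X<.75)&(Y>-.05)&(Y<.4)
    comps(dr&(Z>.088)&(Z<.102),"unit top")
    comps(dr&(Z>.072)&(Z<.0905)&(Y<.12),"front top")
    comps(dr&(Z>.01)&(Z<.022)&(hsv[...,1]<60),"drawerfloor")
    comps(dr&(Z>.03)&(Z<.07)&(hsv[...,2]<60),"plate")
    comps(tray&(Z>-.002)&(Z<.008)&(hsv[...,1]<50),"trayfloor")
    comps((X>.35)&(X<.8)&(Y>-.5)&(Y<-.1)&(Z>.022)&(Z<.035)&(hsv[...,1]<50),"rim")
E
```

```text
scene cream 930 (array([ 0.646 , -0.2123]), array([ 71.4, 112.8]), 0.3) z [0.04  0.046 0.047]
scene cream 809 (array([ 0.4967, -0.207 ]), array([96. , 97.3]), 76.4) z [0.039 0.047 0.049]
scene cream 1121 (array([ 0.5619, -0.3322]), array([ 68.8, 100.6]), 1.2) z [0.041 0.046 0.048]
scene unit top 2501 (array([0.5733, 0.2575]), array([181.4, 272. ]), 87.5) z [0.091 0.094 0.096]
scene front top 1064 (array([ 0.5888, -0.0127]), array([ 69.9, 322.4]), 89.2) z [0.073 0.082 0.089]
scene drawerfloor 469 (array([0.5982, 0.1596]), array([ 43.4, 187.9]), -89.8) z [0.014 0.016 0.02 ]
scene drawerfloor 116 (array([0.4396, 0.27  ]), array([  6.1, 153.1]), -3.4) z [0.011 0.016 0.022]
scene drawerfloor 410 (array([0.5627, 0.0071]), array([  9.4, 272.1]), 87.1) z [0.011 0.016 0.021]
scene plate 427 (array([0.5625, 0.0049]), array([10.6, 90. ]), 86.5) z [0.035 0.05  0.066]
scene trayfloor 2255 (array([ 0.5253, -0.2554]), array([122.4, 271.9]), -33.5) z [0.002 0.004 0.006]
scene trayfloor 533 (array([ 0.6796, -0.2984]), array([48.9, 96.7]), -4.2) z [0.002 0.004 0.006]
scene rim 682 (array([ 0.7117, -0.
[... 868 characters left out ...]
 8.4, 82.9]), 86.6) z [0.012 0.016 0.021]
side drawerfloor 151 (array([0.5302, 0.0096]), array([  8.4, 119.6]), 87.7) z [0.011 0.016 0.021]
side plate 376 (array([0.5646, 0.0041]), array([13.5, 90.1]), 86.1) z [0.035 0.052 0.067]
side trayfloor 2146 (array([ 0.5199, -0.2524]), array([121.9, 273.5]), -37.1) z [0.002 0.004 0.006]
side trayfloor 664 (array([ 0.6746, -0.293 ]), array([ 68.8, 100.5]), -0.8) z [0.002 0.004 0.006]
side rim 634 (array([ 0.7135, -0.2702]), array([ 24. , 184.6]), -5.8) z [0.023 0.029 0.034]
side rim 784 (array([ 0.5221, -0.2635]), array([192.3, 283.1]), -5.9) z [0.023 0.029 0.032]
side rim 142 (array([ 0.4418, -0.4686]), array([ 4.5, 59.1]), 1.4) z [0.023 0.029 0.034]
```

Call:
{"op": "step_arm", "data": {
  "plan": [
    {"rz": 0.0893, "claw": 0},
    {"rz": 0.0893, "claw": 0},
    {"rz": 0.0893, "claw": 0},
    {"rz": 0.0893, "claw": 0},
    {"rz": 0.0893, "claw": 0},
    {"rz": 0.0893, "claw": 0},
    {"rz": 0.0893, "claw": 0},
    {"rz": 0.0893, "claw": 0},
    {"claw": 0}
  ],
  "grip_force": 15
}}

```text
$.plan[0]: bad value
```

Call:
{"op": "step_arm", "data": {
  "plan": [
    {"dx": -0.38, "dy": 0.18, "dz": -0.04, "claw": 0},
    {"dx": -0.38, "dy": 0.18, "dz": -0.04, "claw": 0},
    {"dx": -0.38, "dy": 0.18, "dz": -0.04, "claw": 0},
    {"dx": -0.38, "dy": 0.18, "dz": -0.04, "claw": 0},
    {"dx": -0.38, "dy": 0.18, "dz": -0.04, "claw": 0},
    {"dx": -0.38, "dy": 0.18, "dz": -0.04, "claw": 0},
    {"dx": -0.38, "dy": 0.18, "dz": -0.04, "claw": 0},
    {"dx": -0.38, "dy": 0.18, "dz": -0.04, "claw": 0},
    {"dx": -0.38, "dy": 0.18, "dz": -0.04, "claw": 0},
    {"dx": -0.38, "dy": 0.18, "dz": -0.04, "claw": 0}
  ]
}}

```text
$.plan[0]: bad value
```

Call:
{"op": "step_arm", "data": {
  "plan": [
    {"dx": -0.38, "dy": 0.18, "dz": -0.04, "claw": 0},
    {"dx": -0.38, "dy": 0.18, "dz": -0.04, "claw": 0},
    {"dx": -0.38, "dy": 0.18, "dz": -0.04, "claw": 0},
    {"dx": -0.38, "dy": 0.18, "dz": -0.04, "claw": 0},
    {"dx": -0.38, "dy": 0.18, "dz": -0.04, "claw": 0},
    {"dx": -0.38, "dy": 0.18, "dz": -0.04, "claw": 0},
    {"dx": -0.38, "dy": 0.18, "dz": -0.04, "claw": 0},
    {"dx": -0.38, "dy": 0.18, "dz": -0.04, "claw": 0},
    {"dx": -0.38, "dy": 0.18, "dz": -0.04, "claw": 0},
    {"claw": 0}
  ]
}}

```text
$.plan[0]: bad value
```

```bash
cat >> h.py <<'E'
from scipy.spatial.transform import Rotation as Ro
def wrist():
    o=telemetry.get_obs(); p=viewer.camera("wrist")
    v,u=np.mgrid[0:480,0:640]; z=p["z_map"]
    c=np.stack([(u-p["cx"])/p["fx"]*z,(v-p["cy"])/p["fy"]*z,z],-1)
    T=np.array(p["tool_from_camera"]); R=Ro.from_euler("xyz",o["eef_rot"]).as_matrix()
    w=(c@T[:3,:3].T+T[:3,3])@R.T+o["ee_pos"]; w[z==0]=np.nan
    return p,w
def comps(p,w,m,k):
    m=cv2.morphologyEx(m.astype(np.uint8),cv2.MORPH_OPEN,np.ones((5,5)))
    nn,L,st,_=cv2.connectedComponentsWithStats(m)
    for i in range(1,nn):
        if st[i,4]>600:
            P=w[L==i]; print(k,st[i],rect(P),"z",np.round(np.percentile(P[:,2],[5,50,95]),3))
E
python3 - <<'E'
from h import *
o=telemetry.get_obs(); print(o["ee_pos"],np.degrees(o["eef_rot"]),o["time_s"],o["force"],o["grip_width"])
p,w=wrist(); save(p,"c.png"); X,Y,Z=np.moveaxis(w,-1,0)
hsv=cv2.cvtColor(p["img"],cv2.COLOR_RGB2HSV)
comps(p,w,(Z>.038)&(Z<.052)&(hsv[...,1]>40),"cream")
comps(p,w,(Z>.025)&(Z<.035),"rim")
E
```

```text
[0.23860827 0.49552293 0.22243462] [-1.79996808e+02 -1.17888168e-03  1.54285882e+02] 0.6 [-0.01896455  0.27556539  0.38948887] 0.09385834265550339
rim [ 70  13  37  31 693] (array([-0.0106,  0.3829]), array([19.9, 40. ]), 0.8) z [0.028 0.031 0.034]
```

View pics/c.png

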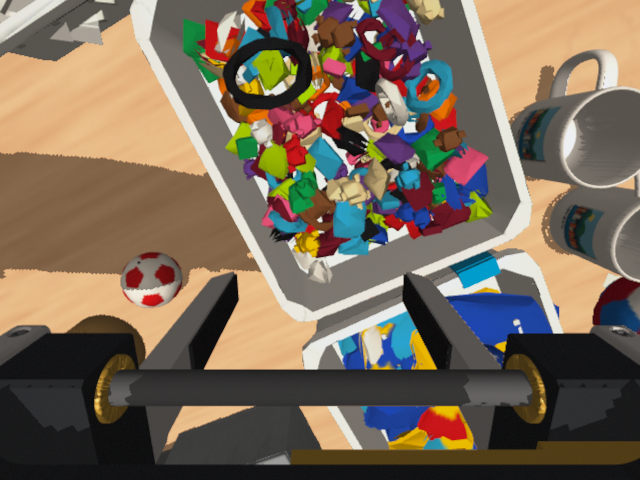

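The moves were refused because every key is needed, so the arm is still at its start. The wrist picture shows only the toy boxes and the fingers, near (215,310) and (430,310).

Call:
{"op": "step_arm", "data": {
  "plan": [
    {"dx": 0, "dy": 0, "dz": 0, "rx": 0, "ry": 0, "rz": 0.0893, "claw": 0},
    {"dx": 0, "dy": 0, "dz": 0, "rx": 0, "ry": 0, "rz": 0.0893, "claw": 0},
    {"dx": 0, "dy": 0, "dz": 0, "rx": 0, "ry": 0, "rz": 0.0893, "claw": 0},
    {"dx": 0, "dy": 0, "dz": 0, "rx": 0, "ry": 0, "rz": 0.0893, "claw": 0},
    {"dx": 0, "dy": 0, "dz": 0, "rx": 0, "ry": 0, "rz": 0.0893, "claw": 0},
    {"dx": 0, "dy": 0, "dz": 0, "rx": 0, "ry": 0, "rz": 0.0893, "claw": 0},
    {"dx": 0, "dy": 0, "dz": 0, "rx": 0, "ry": 0, "rz": 0.0893, "claw": 0},
    {"dx": 0, "dy": 0, "dz": 0, "rx": 0, "ry": 0, "rz": 0.0893, "claw": 0},
    {"dx": 0, "dy": 0, "dz": 0, "rx": 0, "ry": 0, "rz": 0, "claw": 0}
  ],
  "grip_force": 15
}}

```text
time_s: 1.55
ee_pos: [0.2386, 0.4955, 0.2225]
eef_rot: [3.142, -0.0, 1.568]
force: [0.4, -0.0, -0.9]
grip_width: 0.0941
grip_force: 0.0
```

Call:
{"op": "step_arm", "data": {
  "plan": [
    {"dx": -0.38, "dy": 0.18, "dz": -0.04, "rx": 0, "ry": 0, "rz": 0, "claw": 0},
    {"dx": -0.38, "dy": 0.18, "dz": -0.04, "rx": 0, "ry": 0, "rz": 0, "claw": 0},
    {"dx": -0.38, "dy": 0.18, "dz": -0.04, "rx": 0, "ry": 0, "rz": 0, "claw": 0},
    {"dx": -0.38, "dy": 0.18, "dz": -0.04, "rx": 0, "ry": 0, "rz": 0, "claw": 0},
    {"dx": -0.38, "dy": 0.18, "dz": -0.04, "rx": 0, "ry": 0, "rz": 0, "claw": 0},
    {"dx": -0.38, "dy": 0.18, "dz": -0.04, "rx": 0, "ry": 0, "rz": 0, "claw": 0},
    {"dx": -0.38, "dy": 0.18, "dz": -0.04, "rx": 0, "ry": 0, "rz": 0, "claw": 0},
    {"dx": -0.38, "dy": 0.18, "dz": -0.04, "rx": 0, "ry": 0, "rz": 0, "claw": 0},
    {"dx": -0.38, "dy": 0.18, "dz": -0.04, "rx": 0, "ry": 0, "rz": 0, "claw": 0},
    {"dx": -0.38, "dy": 0.18, "dz": -0.04, "rx": 0, "ry": 0, "rz": 0, "claw": 0}
  ]
}}

```text
time_s: 2.55
ee_pos: [0.419, 0.1138, 0.2629]
eef_rot: [3.141, -0.0, 1.576]
force: [0.4, 1.0, -0.2]
grip_width: 0.0937
grip_force: 0.0
```

Call:
{"op": "step_arm", "data": {
  "plan": [
    {"dx": -0.38, "dy": 0.18, "dz": -0.04, "rx": 0, "ry": 0, "rz": 0, "claw": 0},
    {"dx": -0.38, "dy": 0.18, "dz": -0.04, "rx": 0, "ry": 0, "rz": 0, "claw": 0},
    {"dx": -0.38, "dy": 0.18, "dz": -0.04, "rx": 0, "ry": 0, "rz": 0, "claw": 0},
    {"dx": -0.38, "dy": 0.18, "dz": -0.04, "rx": 0, "ry": 0, "rz": 0, "claw": 0},
    {"dx": -0.38, "dy": 0.18, "dz": -0.04, "rx": 0, "ry": 0, "rz": 0, "claw": 0},
    {"dx": -0.38, "dy": 0.18, "dz": -0.04, "rx": 0, "ry": 0, "rz": 0, "claw": 0},
    {"dx": -0.38, "dy": 0.18, "dz": -0.04, "rx": 0, "ry": 0, "rz": 0, "claw": 0},
    {"dx": -0.38, "dy": 0.18, "dz": -0.04, "rx": 0, "ry": 0, "rz": 0, "claw": 0},
    {"dx": -0.38, "dy": 0.18, "dz": -0.04, "rx": 0, "ry": 0, "rz": 0, "claw": 0},
    {"dx": -0.38, "dy": 0.18, "dz": -0.04, "rx": 0, "ry": 0, "rz": 0, "claw": 0}
  ]
}}

```text
time_s: 3.55
ee_pos: [0.5989, -0.2662, 0.3026]
eef_rot: [3.141, -0.0, 1.575]
force: [1.3, 0.4, 0.8]
grip_width: 0.0939
grip_force: 0.0
```

```bash
cat > look.py <<'E'
from h import *
import sys
o=telemetry.get_obs(); print(o["ee_pos"],np.degrees(o["eef_rot"]),o["time_s"],o["force"],o["grip_width"])
p,w=wrist(); save(p,sys.argv[1]); X,Y,Z=np.moveaxis(w,-1,0)
print("cam axis in tool",np.array(p["tool_from_camera"]).round(3).tolist())
hsv=cv2.cvtColor(p["img"],cv2.COLOR_RGB2HSV)
comps(p,w,(Z>.038)&(Z<.052)&(hsv[...,1]>40),"cream")
comps(p,w,(Z>.022)&(Z<.034),"rim")
E
python3 look.py d.png
```

```text
[ 0.59894479 -0.26618584  0.30255128] [ 1.79994335e+02 -7.96841840e-04  9.02658953e+01] 3.55 [1.28473616 0.37817085 0.84645981] 0.09394577581338769
cam axis in tool [[0.001, -0.961, -0.276, 0.081], [1.0, 0.001, -0.0, 0.001], [0.001, -0.276, 0.961, -0.162], [0.0, 0.0, 0.0, 1.0]]
cream [ 195  112   82   83 2501] (array([ 0.4986, -0.2023]), array([94.9, 96.1]), -89.1) z [0.043 0.048 0.049]
cream [ 331  113   58   94 5039] (array([ 0.6461, -0.2099]), array([ 65.4, 110.3]), -0.9) z [0.044 0.045 0.047]
cream [  10  172  100   91 4432] (array([ 0.2671, -0.2836]), array([ 67.6, 111.6]), 46.1) z [0.04  0.042 0.043]
cream [ 266  217   52   81 3992] (array([ 0.5632, -0.3342]), array([ 64.9, 110.1]), 0.8) z [0.044 0.045 0.047]
rim [  21   40   81   97 4345] (array([ 0.2891, -0.1296]), array([66.5, 96.6]), 17.5) z [0.023 0.024 0.026]
rim [ 185   76  185   40 1217] (array([ 0.5457, -0.1263]), array([ 42.3, 220.2]), -84.6) z [0.028 0.03  0.032]
rim [186 132   6 135 740] (array([ 0.4295, -0.2639]), array([  6.5, 175.4]), -5.1) z [0.024 0.03  0.031]
rim [ 392  137   35  150 1586] (array([ 0.7141, -0.2811]), array([ 13.1, 201.8]), -5.8) z [0.024 0.028 0.033]
```

View pics/d.png

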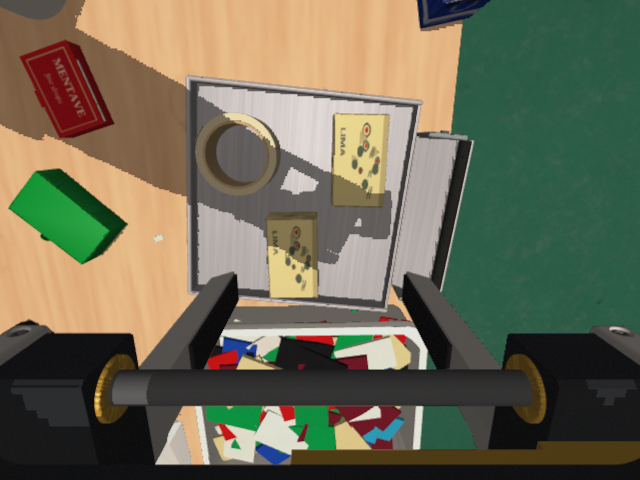

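The wrist view shows the cream cartons in the tray at (360,160) and (292,255). The roll is at (237,153), and the green look-alike is outside at (67,215). I take carton A at (0.646,-0.210) first.

Call:
{"op": "step_arm", "data": {
  "plan": [
    {"dx": 0.14, "dy": 0.118, "dz": 0.25, "rx": 0, "ry": 0, "rz": 0.013, "claw": 0},
    {"dx": 0.14, "dy": 0.118, "dz": 0.3, "rx": 0, "ry": 0, "rz": 0, "claw": 0},
    {"dx": 0.14, "dy": 0.118, "dz": 0.3, "rx": 0, "ry": 0, "rz": 0, "claw": 0},
    {"dx": 0.14, "dy": 0.118, "dz": 0.3, "rx": 0, "ry": 0, "rz": 0, "claw": 0},
    {"dx": 0, "dy": 0, "dz": 0.3, "rx": 0, "ry": 0, "rz": 0, "claw": 0},
    {"dx": 0, "dy": 0, "dz": 0.3, "rx": 0, "ry": 0, "rz": 0, "claw": 0},
    {"dx": 0, "dy": 0, "dz": 0.25, "rx": 0, "ry": 0, "rz": 0, "claw": 0},
    {"dx": 0, "dy": 0, "dz": 0, "rx": 0, "ry": 0, "rz": 0, "claw": 0}
  ]
}}

```text
time_s: 4.4
ee_pos: [0.645, -0.2086, 0.0986]
eef_rot: [-3.136, -0.002, 1.554]
force: [0.1, 0.5, 0.7]
grip_width: 0.0943
grip_force: 0.0
```

Call:
{"op": "step_arm", "data": {
  "plan": [
    {"dx": -0.01, "dy": 0.01, "dz": 0.2, "rx": 0, "ry": 0, "rz": 0, "claw": 0},
    {"dx": 0, "dy": 0, "dz": 0.2, "rx": 0, "ry": 0, "rz": 0, "claw": 0},
    {"dx": 0, "dy": 0, "dz": 0.15, "rx": 0, "ry": 0, "rz": 0, "claw": 0},
    {"dx": 0, "dy": 0, "dz": 0.1, "rx": 0, "ry": 0, "rz": 0, "claw": 0},
    {"dx": 0, "dy": 0, "dz": 0.06, "rx": 0, "ry": 0, "rz": 0, "claw": 0},
    {"dx": 0, "dy": 0, "dz": 0, "rx": 0, "ry": 0, "rz": 0, "claw": 0}
  ]
}}

```text
time_s: 5.0
ee_pos: [0.6475, -0.2103, 0.0313]
eef_rot: [-3.141, -0.0, 1.551]
force: [0.3, 0.1, 0.7]
grip_width: 0.0938
grip_force: 0.0
```

Call:
{"op": "step_arm", "data": {
  "plan": [
    {"dx": 0, "dy": 0, "dz": 0, "rx": 0, "ry": 0, "rz": 0, "claw": 0.2},
    {"dx": 0, "dy": 0, "dz": 0, "rx": 0, "ry": 0, "rz": 0, "claw": 0.4},
    {"dx": 0, "dy": 0, "dz": 0, "rx": 0, "ry": 0, "rz": 0, "claw": 0.6},
    {"dx": 0, "dy": 0, "dz": 0, "rx": 0, "ry": 0, "rz": 0, "claw": 0.8},
    {"dx": 0, "dy": 0, "dz": 0, "rx": 0, "ry": 0, "rz": 0, "claw": 0.8},
    {"dx": 0, "dy": 0, "dz": 0, "rx": 0, "ry": 0, "rz": 0, "claw": 0.8}
  ],
  "grip_force": 12
}}

```text
time_s: 5.6
ee_pos: [0.6476, -0.2104, 0.0318]
eef_rot: [3.141, 0.0, 1.55]
force: [-0.4, 1.2, 3.8]
grip_width: 0.065
grip_force: 12.0
```

Call:
{"op": "step_arm", "data": {
  "plan": [
    {"dx": 0, "dy": 0, "dz": -0.05, "rx": 0, "ry": 0, "rz": 0, "claw": 0.8},
    {"dx": 0, "dy": 0, "dz": -0.15, "rx": 0, "ry": 0, "rz": 0, "claw": 0.8},
    {"dx": 0, "dy": 0, "dz": -0.25, "rx": 0, "ry": 0, "rz": 0, "claw": 0.8},
    {"dx": 0, "dy": 0, "dz": -0.3, "rx": 0, "ry": 0, "rz": 0, "claw": 0.8},
    {"dx": 0, "dy": 0, "dz": -0.3, "rx": 0, "ry": 0, "rz": 0, "claw": 0.8},
    {"dx": 0, "dy": 0, "dz": -0.3, "rx": 0, "ry": 0, "rz": 0, "claw": 0.8},
    {"dx": 0, "dy": 0, "dz": -0.25, "rx": 0, "ry": 0, "rz": 0, "claw": 0.8},
    {"dx": 0, "dy": 0, "dz": -0.2, "rx": 0, "ry": 0, "rz": 0, "claw": 0.8},
    {"dx": 0, "dy": 0, "dz": -0.1, "rx": 0, "ry": 0, "rz": 0, "claw": 0.8}
  ]
}}

```text
time_s: 6.5
ee_pos: [0.6479, -0.2104, 0.2247]
eef_rot: [3.138, 0.001, 1.55]
force: [0.3, -0.4, -1.3]
grip_width: 0.0648
grip_force: 12.0
```

Call:
{"op": "step_arm", "data": {
  "plan": [
    {"dx": 0.1, "dy": -0.05, "dz": 0, "rx": 0, "ry": 0, "rz": 0, "claw": 0.8},
    {"dx": 0.2, "dy": -0.1, "dz": 0, "rx": 0, "ry": 0, "rz": 0, "claw": 0.8},
    {"dx": 0.25, "dy": -0.125, "dz": 0, "rx": 0, "ry": 0, "rz": 0, "claw": 0.8},
    {"dx": 0.25, "dy": -0.125, "dz": 0, "rx": 0, "ry": 0, "rz": 0, "claw": 0.8},
    {"dx": 0.25, "dy": -0.125, "dz": 0, "rx": 0, "ry": 0, "rz": 0, "claw": 0.8},
    {"dx": 0.25, "dy": -0.1, "dz": 0, "rx": 0, "ry": 0, "rz": 0, "claw": 0.8},
    {"dx": 0.2, "dy": -0.1, "dz": 0, "rx": 0, "ry": 0, "rz": 0, "claw": 0.8},
    {"dx": 0.1, "dy": -0.05, "dz": 0, "rx": 0, "ry": 0, "rz": 0, "claw": 0.8},
    {"dx": 0, "dy": 0, "dz": 0, "rx": 0, "ry": 0, "rz": 0, "claw": 0.8}
  ]
}}

```text
time_s: 7.4
ee_pos: [0.5727, -0.0476, 0.2211]
eef_rot: [-3.141, -0.0, 1.552]
force: [-0.5, -0.7, -0.9]
grip_width: 0.0647
grip_force: 12.0
```

Run:
```python
from h import *
o=telemetry.get_obs(); print(o["ee_pos"],np.degrees(o["eef_rot"]),o["time_s"],o["force"],o["grip_width"])
p,w=wrist(); save(p,"e.png"); X,Y,Z=np.moveaxis(w,-1,0)
comps(p,w,(Z>.085)&(Z<.1),"top/front")
comps(p,w,(Z>.012)&(Z<.021)&(Y>0),"floor")
comps(p,w,(Z>.056)&(Z<.072)&(Y>0),"walls")
comps(p,w,(Z>.1)&(Z<.125)&(Y>.1),"marker")
comps(p,w,(Z>.03)&(Z<.16)&(X>.68),"blue")
```

```text
[ 0.57270126 -0.04757443  0.22105844] [-1.79956755e+02 -7.92039172e-03  8.89084387e+01] 7.4 [-0.54787995 -0.69588508 -0.91676899] 0.06467134328237664
top/front [ 150  154  315   20 3723] (array([0.564 , 0.0142]), array([ 10.1, 267.3]), 87.4) z [0.087 0.088 0.09 ]
top/front [  0 173  19  65 684] (array([ 0.3003, -0.019 ]), array([14.1, 59.3]), -14.2) z [0.086 0.091 0.095]
floor [  185     0   258   156 37135] (array([0.5674, 0.0918]), array([141.3, 239.5]), 87.4) z [0.014 0.016 0.017]
walls [ 160    0   19  130 1176] (array([0.4464, 0.096 ]), array([  6.2, 102.2]), -2.8) z [0.058 0.064 0.066]
walls [438  81  16  77 635] (array([0.6869, 0.0486]), array([ 5.8, 64.9]), -2.9) z [0.057 0.064 0.065]
blue [ 429    0   36  158 2781] (array([0.6886, 0.0835]), array([  6.3, 135.6]), -2.6) z [0.033 0.056 0.065]
blue [ 445  144   98   93 7443] (array([ 0.7278, -0.0162]), array([74.4, 86.4]), -80.5) z [0.044 0.081 0.083]
```

View pics/e.png

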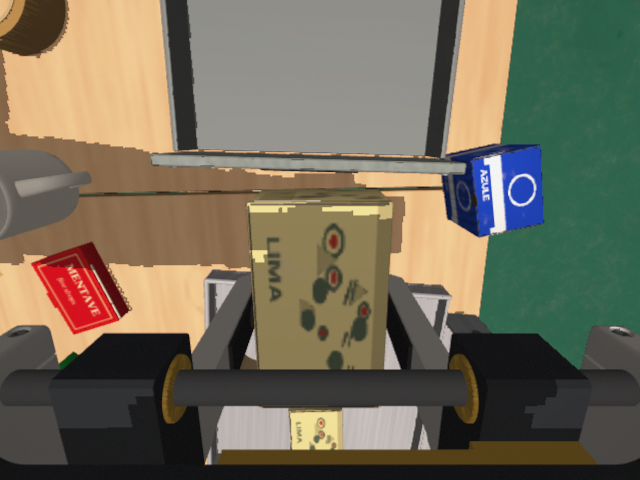

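The picture shows carton A held square at (320,300). The drawer front is along row 162, and a blue box stands near (495,190), clear of the path. I place it in the +x half of the drawer, TCP target (0.622,0.080).

Call:
{"op": "step_arm", "data": {
  "plan": [
    {"dx": 0.1, "dy": 0.04, "dz": 0, "rx": 0, "ry": 0, "rz": 0, "claw": 0.8},
    {"dx": 0.2, "dy": 0.07, "dz": 0, "rx": 0, "ry": 0, "rz": 0, "claw": 0.8},
    {"dx": 0.25, "dy": 0.09, "dz": 0, "rx": 0, "ry": 0, "rz": 0, "claw": 0.8},
    {"dx": 0.25, "dy": 0.09, "dz": 0, "rx": 0, "ry": 0, "rz": 0, "claw": 0.8},
    {"dx": 0.25, "dy": 0.09, "dz": 0, "rx": 0, "ry": 0, "rz": 0, "claw": 0.8},
    {"dx": 0.15, "dy": 0.06, "dz": 0, "rx": 0, "ry": 0, "rz": 0, "claw": 0.8},
    {"dx": 0.085, "dy": 0.03, "dz": 0, "rx": 0, "ry": 0, "rz": 0, "claw": 0.8},
    {"dx": 0, "dy": 0, "dz": 0.1, "rx": 0, "ry": 0, "rz": 0.017, "claw": 0.8},
    {"dx": 0, "dy": 0, "dz": 0, "rx": 0, "ry": 0, "rz": 0, "claw": 0.8},
    {"dx": 0, "dy": 0, "dz": 0, "rx": 0, "ry": 0, "rz": 0, "claw": 0.8}
  ]
}}

```text
time_s: 8.45
ee_pos: [0.6227, 0.0778, 0.211]
eef_rot: [-3.141, 0.0, 1.522]
force: [-0.5, 0.0, -0.0]
grip_width: 0.065
grip_force: 12.0
```

Call:
{"op": "step_arm", "data": {
  "plan": [
    {"dx": 0, "dy": 0, "dz": 0.15, "rx": 0, "ry": 0, "rz": 0, "claw": 0.8},
    {"dx": 0, "dy": 0, "dz": 0.25, "rx": 0, "ry": 0, "rz": 0, "claw": 0.8},
    {"dx": 0, "dy": 0, "dz": 0.25, "rx": 0, "ry": 0, "rz": 0, "claw": 0.8},
    {"dx": 0, "dy": 0, "dz": 0.25, "rx": 0, "ry": 0, "rz": 0, "claw": 0.8},
    {"dx": 0, "dy": 0, "dz": 0.25, "rx": 0, "ry": 0, "rz": 0, "claw": 0.8},
    {"dx": 0, "dy": 0, "dz": 0.2, "rx": 0, "ry": 0, "rz": 0, "claw": 0.8},
    {"dx": 0, "dy": 0, "dz": 0.1, "rx": 0, "ry": 0, "rz": 0, "claw": 0.8},
    {"dx": 0, "dy": 0, "dz": 0.06, "rx": 0, "ry": 0, "rz": 0, "claw": 0.8},
    {"dx": 0, "dy": 0, "dz": 0, "rx": 0, "ry": 0, "rz": 0, "claw": 0.8}
  ]
}}

```text
time_s: 9.35
ee_pos: [0.6229, 0.0786, 0.0601]
eef_rot: [-3.141, 0.0, 1.523]
force: [-0.2, 0.4, -0.5]
grip_width: 0.065
grip_force: 12.0
```

Call:
{"op": "step_arm", "data": {
  "plan": [
    {"dx": 0.02, "dy": 0, "dz": 0.05, "rx": 0, "ry": 0, "rz": 0, "claw": 0.8},
    {"dx": 0, "dy": 0, "dz": 0.05, "rx": 0, "ry": 0, "rz": 0, "claw": 0.8},
    {"dx": 0, "dy": 0, "dz": 0.03, "rx": 0, "ry": 0, "rz": 0, "claw": 0.8},
    {"dx": 0, "dy": 0, "dz": 0.025, "rx": 0, "ry": 0, "rz": 0, "claw": 0.8},
    {"dx": 0, "dy": 0, "dz": 0, "rx": 0, "ry": 0, "rz": 0, "claw": 0.8}
  ]
}}

```text
time_s: 9.85
ee_pos: [0.623, 0.0807, 0.0447]
eef_rot: [-3.141, 0.0, 1.523]
force: [-0.4, -0.2, -0.4]
grip_width: 0.0648
grip_force: 12.0
```

Call:
{"op": "step_arm", "data": {
  "plan": [
    {"dx": 0, "dy": 0, "dz": 0.01, "rx": 0, "ry": 0, "rz": 0, "claw": 0.8},
    {"dx": 0, "dy": 0, "dz": 0, "rx": 0, "ry": 0, "rz": 0, "claw": 0.8},
    {"dx": 0, "dy": 0, "dz": 0, "rx": 0, "ry": 0, "rz": 0, "claw": 0.8}
  ]
}}

```text
time_s: 10.15
ee_pos: [0.6231, 0.0808, 0.0441]
eef_rot: [3.141, -0.0, 1.523]
force: [0.7, 0.3, -0.8]
grip_width: 0.0647
grip_force: 12.0
```

Call:
{"op": "step_arm", "data": {
  "plan": [
    {"dx": 0, "dy": 0, "dz": 0.01, "rx": 0, "ry": 0, "rz": 0, "claw": 0.8},
    {"dx": 0, "dy": 0, "dz": 0, "rx": 0, "ry": 0, "rz": 0, "claw": 0.8},
    {"dx": 0, "dy": 0, "dz": 0, "rx": 0, "ry": 0, "rz": 0, "claw": 0.8}
  ]
}}

```text
time_s: 10.45
ee_pos: [0.6232, 0.0808, 0.0438]
eef_rot: [3.141, -0.0, 1.523]
force: [-2.6, -1.3, 7.2]
grip_width: 0.0651
grip_force: 12.0
```

Contact (7 N). Release and lift.

Call:
{"op": "step_arm", "data": {
  "plan": [
    {"dx": 0, "dy": 0, "dz": 0, "rx": 0, "ry": 0, "rz": 0, "claw": 0.25},
    {"dx": 0, "dy": 0, "dz": 0, "rx": 0, "ry": 0, "rz": 0, "claw": 0.2},
    {"dx": 0, "dy": 0, "dz": 0, "rx": 0, "ry": 0, "rz": 0, "claw": 0.18},
    {"dx": 0, "dy": 0, "dz": -0.05, "rx": 0, "ry": 0, "rz": 0, "claw": 0.18},
    {"dx": 0, "dy": 0, "dz": -0.15, "rx": 0, "ry": 0, "rz": 0, "claw": 0.18},
    {"dx": 0, "dy": 0, "dz": -0.25, "rx": 0, "ry": 0, "rz": 0, "claw": 0.18},
    {"dx": 0, "dy": 0, "dz": -0.35, "rx": 0, "ry": 0, "rz": 0, "claw": 0.18},
    {"dx": 0, "dy": 0, "dz": -0.4, "rx": 0, "ry": 0, "rz": 0, "claw": 0},
    {"dx": 0, "dy": 0, "dz": -0.4, "rx": 0, "ry": 0, "rz": 0, "claw": 0},
    {"dx": 0, "dy": 0, "dz": -0.2, "rx": 0, "ry": 0, "rz": 0, "claw": 0}
  ]
}}

```text
time_s: 11.45
ee_pos: [0.6237, 0.0809, 0.2284]
eef_rot: [3.136, -0.001, 1.524]
force: [-0.2, -0.1, 0.2]
grip_width: 0.0936
grip_force: 0.0
```

Run:
```python
from h import *
o=telemetry.get_obs(); print(o["ee_pos"],np.degrees(o["eef_rot"]),o["time_s"],o["force"],o["grip_width"])
for n in ("scene","side"):
    p=viewer.camera(n); w=world(p); X,Y,Z=np.moveaxis(w,-1,0)
    hsv=cv2.cvtColor(p["img"],cv2.COLOR_RGB2HSV)
    comps(p,w,(Z>.05)&(Z<.07)&(hsv[...,1]>40)&(Y>0.01)&(Y<.2)&(X>.4),"carton A")
    comps(p,w,(Z>.038)&(Z<.052)&(hsv[...,1]>40)&(Y<-.1)&(X>.4),"tray")
```

```text
[0.62372242 0.08085191 0.22844207] [ 1.79666803e+02 -4.13395695e-02  8.72930753e+01] 11.45 [-0.15380263 -0.07778788  0.18483203] 0.09355857780146554
tray [371 258  50  30 796] (array([ 0.4971, -0.2051]), array([97.3, 97.9]), -3.3) z [0.039 0.047 0.049]
tray [ 440  273   61   33 1109] (array([ 0.5625, -0.3319]), array([70. , 99.9]), 0.8) z [0.042 0.046 0.048]
tray [353 260  44  29 664] (array([ 0.4975, -0.2041]), array([ 92. , 100.4]), -38.0) z [0.04  0.048 0.05 ]
tray [411 278  47  34 962] (array([ 0.5636, -0.3291]), array([68.6, 99.7]), 0.7) z [0.042 0.046 0.048]
```

Call:
{"op": "step_arm", "data": {
  "plan": [
    {"dx": -0.2, "dy": -0.02, "dz": 0, "rx": 0, "ry": 0, "rz": 0, "claw": 0},
    {"dx": -0.45, "dy": -0.044, "dz": 0, "rx": 0, "ry": 0, "rz": 0, "claw": 0},
    {"dx": -0.48, "dy": -0.047, "dz": 0, "rx": 0, "ry": 0, "rz": 0, "claw": 0},
    {"dx": -0.48, "dy": -0.047, "dz": 0, "rx": 0, "ry": 0, "rz": 0, "claw": 0},
    {"dx": -0.48, "dy": -0.047, "dz": 0, "rx": 0, "ry": 0, "rz": 0, "claw": 0},
    {"dx": -0.48, "dy": -0.047, "dz": 0, "rx": 0, "ry": 0, "rz": 0, "claw": 0},
    {"dx": -0.48, "dy": -0.047, "dz": 0, "rx": 0, "ry": 0, "rz": 0, "claw": 0},
    {"dx": -0.48, "dy": -0.047, "dz": 0, "rx": 0, "ry": 0, "rz": 0, "claw": 0},
    {"dx": -0.45, "dy": -0.044, "dz": 0, "rx": 0, "ry": 0, "rz": 0, "claw": 0},
    {"dx": -0.19, "dy": -0.02, "dz": 0, "rx": 0, "ry": 0, "rz": -0.039, "claw": 0}
  ]
}}

```text
time_s: 12.55
ee_pos: [0.5608, -0.3373, 0.2219]
eef_rot: [-3.14, -0.0, 1.582]
force: [-0.3, 1.5, 0.6]
grip_width: 0.0943
grip_force: 0.0
```

Call:
{"op": "step_arm", "data": {
  "plan": [
    {"dx": 0, "dy": 0, "dz": 0.2, "rx": 0, "ry": 0, "rz": 0, "claw": 0},
    {"dx": 0, "dy": 0, "dz": 0.3, "rx": 0, "ry": 0, "rz": 0, "claw": 0},
    {"dx": 0, "dy": 0, "dz": 0.3, "rx": 0, "ry": 0, "rz": 0, "claw": 0},
    {"dx": 0, "dy": 0, "dz": 0.3, "rx": 0, "ry": 0, "rz": 0, "claw": 0},
    {"dx": 0, "dy": 0, "dz": 0.2, "rx": 0, "ry": 0, "rz": 0, "claw": 0},
    {"dx": 0, "dy": 0, "dz": 0, "rx": 0, "ry": 0, "rz": 0, "claw": 0}
  ]
}}

```text
time_s: 13.15
ee_pos: [0.5609, -0.3328, 0.0893]
eef_rot: [-3.137, -0.003, 1.585]
force: [0.1, 0.2, 0.4]
grip_width: 0.0937
grip_force: 0.0
```

Call:
{"op": "step_arm", "data": {
  "plan": [
    {"dx": -0.01, "dy": 0.02, "dz": 0.2, "rx": 0, "ry": 0, "rz": 0, "claw": 0},
    {"dx": 0, "dy": 0, "dz": 0.2, "rx": 0, "ry": 0, "rz": 0, "claw": 0},
    {"dx": 0, "dy": 0, "dz": 0.12, "rx": 0, "ry": 0, "rz": 0, "claw": 0},
    {"dx": 0, "dy": 0, "dz": 0.06, "rx": 0, "ry": 0, "rz": 0, "claw": 0},
    {"dx": 0, "dy": 0, "dz": 0, "rx": 0, "ry": 0, "rz": 0, "claw": 0}
  ]
}}

```text
time_s: 13.65
ee_pos: [0.5644, -0.3348, 0.0349]
eef_rot: [-3.141, -0.0, 1.585]
force: [0.0, -0.0, -0.7]
grip_width: 0.0939
grip_force: 0.0
```

Call:
{"op": "step_arm", "data": {
  "plan": [
    {"dx": 0, "dy": 0, "dz": 0, "rx": 0, "ry": 0, "rz": 0, "claw": 0.2},
    {"dx": 0, "dy": 0, "dz": 0, "rx": 0, "ry": 0, "rz": 0, "claw": 0.4},
    {"dx": 0, "dy": 0, "dz": 0, "rx": 0, "ry": 0, "rz": 0, "claw": 0.6},
    {"dx": 0, "dy": 0, "dz": 0, "rx": 0, "ry": 0, "rz": 0, "claw": 0.8},
    {"dx": 0, "dy": 0, "dz": 0, "rx": 0, "ry": 0, "rz": 0, "claw": 0.8},
    {"dx": 0, "dy": 0, "dz": 0, "rx": 0, "ry": 0, "rz": 0, "claw": 0.8}
  ],
  "grip_force": 12
}}

```text
time_s: 14.25
ee_pos: [0.5645, -0.3349, 0.0353]
eef_rot: [3.141, 0.0, 1.585]
force: [-1.0, 1.7, 3.6]
grip_width: 0.0648
grip_force: 12.0
```

Call:
{"op": "step_arm", "data": {
  "plan": [
    {"dx": 0, "dy": 0, "dz": -0.05, "rx": 0, "ry": 0, "rz": 0, "claw": 0.8},
    {"dx": 0, "dy": 0, "dz": -0.15, "rx": 0, "ry": 0, "rz": 0, "claw": 0.8},
    {"dx": 0, "dy": 0, "dz": -0.25, "rx": 0, "ry": 0, "rz": 0, "claw": 0.8},
    {"dx": 0, "dy": 0, "dz": -0.3, "rx": 0, "ry": 0, "rz": 0, "claw": 0.8},
    {"dx": 0, "dy": 0, "dz": -0.3, "rx": 0, "ry": 0, "rz": 0, "claw": 0.8},
    {"dx": 0, "dy": 0, "dz": -0.3, "rx": 0, "ry": 0, "rz": 0, "claw": 0.8},
    {"dx": 0, "dy": 0, "dz": -0.25, "rx": 0, "ry": 0, "rz": 0, "claw": 0.8},
    {"dx": 0, "dy": 0, "dz": -0.2, "rx": 0, "ry": 0, "rz": 0, "claw": 0.8},
    {"dx": 0, "dy": 0, "dz": -0.1, "rx": 0, "ry": 0, "rz": 0, "claw": 0.8}
  ]
}}

```text
time_s: 15.15
ee_pos: [0.5647, -0.335, 0.2281]
eef_rot: [3.139, 0.002, 1.585]
force: [-0.2, 0.3, -1.6]
grip_width: 0.0653
grip_force: 12.0
```

Call:
{"op": "step_arm", "data": {
  "plan": [
    {"dx": 0.1, "dy": -0.01, "dz": 0, "rx": 0, "ry": 0, "rz": 0, "claw": 0.8},
    {"dx": 0.25, "dy": -0.03, "dz": 0, "rx": 0, "ry": 0, "rz": 0, "claw": 0.8},
    {"dx": 0.3, "dy": -0.03, "dz": 0, "rx": 0, "ry": 0, "rz": 0, "claw": 0.8},
    {"dx": 0.3, "dy": -0.03, "dz": 0, "rx": 0, "ry": 0, "rz": 0, "claw": 0.8},
    {"dx": 0.3, "dy": -0.03, "dz": 0, "rx": 0, "ry": 0, "rz": 0, "claw": 0.8},
    {"dx": 0.3, "dy": -0.03, "dz": 0, "rx": 0, "ry": 0, "rz": 0, "claw": 0.8},
    {"dx": 0.3, "dy": -0.03, "dz": 0, "rx": 0, "ry": 0, "rz": 0, "claw": 0.8},
    {"dx": 0.3, "dy": -0.03, "dz": 0, "rx": 0, "ry": 0, "rz": 0, "claw": 0.8},
    {"dx": 0.25, "dy": -0.03, "dz": 0, "rx": 0, "ry": 0, "rz": 0, "claw": 0.8},
    {"dx": 0.1, "dy": -0.01, "dz": 0, "rx": 0, "ry": 0, "rz": 0, "claw": 0.8}
  ]
}}

```text
time_s: 16.15
ee_pos: [0.534, -0.0828, 0.2241]
eef_rot: [-3.14, -0.001, 1.587]
force: [0.7, -0.2, -0.5]
grip_width: 0.0647
grip_force: 12.0
```

Run:
```python
from h import *
o=telemetry.get_obs(); print(o["ee_pos"],np.degrees(o["eef_rot"]),o["time_s"],o["force"],o["grip_width"])
p,w=wrist(); save(p,"f.png"); X,Y,Z=np.moveaxis(w,-1,0)
hsv=cv2.cvtColor(p["img"],cv2.COLOR_RGB2HSV)
comps(p,w,(Z>.085)&(Z<.1)&(hsv[...,1]<40),"top/front")
comps(p,w,(Z>.05)&(Z<.064)&(hsv[...,1]>40)&(Y>0),"carton A")
comps(p,w,(Z>.012)&(Z<.021)&(Y>0),"floor")
```

```text
[ 0.53403971 -0.08283304  0.22408141] [-1.79915381e+02 -3.37339609e-02  9.09107748e+01] 16.15 [ 0.7026968  -0.22287044 -0.49233925] 0.06474154453631106
top/front [ 13  99  42  92 965] (array([ 0.2949, -0.0118]), array([26.5, 75. ]), -2.3) z [0.086 0.092 0.095]
top/front [ 197  105  320   32 4001] (array([0.5645, 0.0142]), array([ 10.1, 266.3]), 87.4) z [0.087 0.088 0.09 ]
carton A [ 381    0   90  112 8294] (array([0.6227, 0.0701]), array([66.1, 88.7]), -2.3) z [0.056 0.057 0.059]
floor [  233     0   154   116 16353] (array([0.5207, 0.0742]), array([102.7, 151.9]), -89.3) z [0.014 0.016 0.017]
floor [ 402    0   88  122 2461] (array([0.6527, 0.075 ]), array([ 67.9, 108.9]), -2.9) z [0.014 0.016 0.019]
```

View pics/f.png

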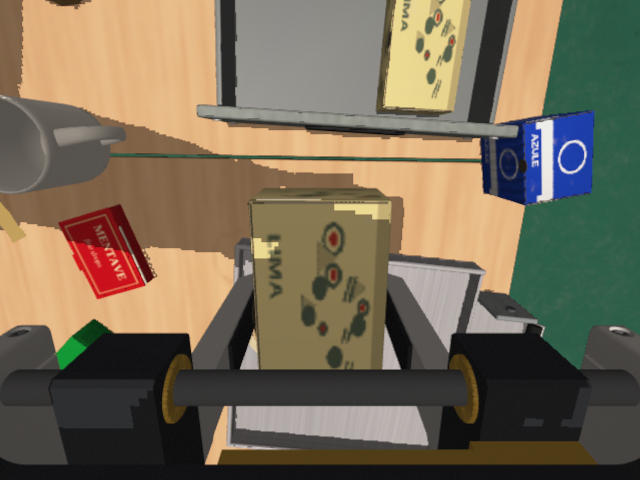

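The picture shows carton A flat in the drawer at (425,55). Carton B is held square at (320,300), and the drawer has not moved.

Call:
{"op": "step_arm", "data": {
  "plan": [
    {"dx": 0.15, "dy": -0.02, "dz": 0, "rx": 0, "ry": 0, "rz": 0.013, "claw": 0.8},
    {"dx": 0.25, "dy": -0.03, "dz": 0, "rx": 0, "ry": 0, "rz": 0, "claw": 0.8},
    {"dx": 0.3, "dy": -0.03, "dz": 0, "rx": 0, "ry": 0, "rz": 0, "claw": 0.8},
    {"dx": 0.3, "dy": -0.03, "dz": 0, "rx": 0, "ry": 0, "rz": 0, "claw": 0.8},
    {"dx": 0.3, "dy": -0.03, "dz": 0, "rx": 0, "ry": 0, "rz": 0, "claw": 0.8},
    {"dx": 0.25, "dy": -0.02, "dz": 0, "rx": 0, "ry": 0, "rz": 0.013, "claw": 0.8},
    {"dx": 0.13, "dy": -0.01, "dz": 0, "rx": 0, "ry": 0, "rz": 0.013, "claw": 0.8},
    {"dx": 0, "dy": 0, "dz": 0, "rx": 0, "ry": 0, "rz": 0, "claw": 0.8},
    {"dx": 0, "dy": 0, "dz": 0, "rx": 0, "ry": 0, "rz": 0, "claw": 0.8}
  ]
}}

```text
time_s: 17.1
ee_pos: [0.519, 0.0821, 0.2245]
eef_rot: [-3.141, 0.0, 1.524]
force: [0.5, -0.1, -1.0]
grip_width: 0.0651
grip_force: 12.0
```

Call:
{"op": "step_arm", "data": {
  "plan": [
    {"dx": 0.02, "dy": -0.06, "dz": 0.15, "rx": 0, "ry": 0, "rz": 0, "claw": 0.8},
    {"dx": 0, "dy": 0, "dz": 0.25, "rx": 0, "ry": 0, "rz": 0, "claw": 0.8},
    {"dx": 0, "dy": 0, "dz": 0.25, "rx": 0, "ry": 0, "rz": 0, "claw": 0.8},
    {"dx": 0, "dy": 0, "dz": 0.3, "rx": 0, "ry": 0, "rz": 0, "claw": 0.8},
    {"dx": 0, "dy": 0, "dz": 0.25, "rx": 0, "ry": 0, "rz": 0, "claw": 0.8},
    {"dx": 0, "dy": 0, "dz": 0.2, "rx": 0, "ry": 0, "rz": 0, "claw": 0.8},
    {"dx": 0, "dy": 0, "dz": 0.15, "rx": 0, "ry": 0, "rz": 0, "claw": 0.8},
    {"dx": 0, "dy": 0, "dz": 0.09, "rx": 0, "ry": 0, "rz": 0, "claw": 0.8},
    {"dx": 0, "dy": 0, "dz": 0, "rx": 0, "ry": 0, "rz": 0, "claw": 0.8}
  ]
}}

```text
time_s: 18.0
ee_pos: [0.5127, 0.0843, 0.06]
eef_rot: [-3.14, 0.0, 1.523]
force: [0.2, -0.3, -0.7]
grip_width: 0.0649
grip_force: 12.0
```

Call:
{"op": "step_arm", "data": {
  "plan": [
    {"dx": 0, "dy": 0, "dz": 0.05, "rx": 0, "ry": 0, "rz": 0, "claw": 0.8},
    {"dx": 0, "dy": 0, "dz": 0.04, "rx": 0, "ry": 0, "rz": 0, "claw": 0.8},
    {"dx": 0, "dy": 0, "dz": 0.03, "rx": 0, "ry": 0, "rz": 0, "claw": 0.8},
    {"dx": 0, "dy": 0, "dz": 0, "rx": 0, "ry": 0, "rz": 0, "claw": 0.8},
    {"dx": 0, "dy": 0, "dz": 0, "rx": 0, "ry": 0, "rz": 0, "claw": 0.8}
  ]
}}

```text
time_s: 18.5
ee_pos: [0.5132, 0.0852, 0.0491]
eef_rot: [3.141, -0.0, 1.524]
force: [-0.6, 0.3, -1.2]
grip_width: 0.065
grip_force: 12.0
```

Call:
{"op": "step_arm", "data": {
  "plan": [
    {"dx": 0, "dy": 0, "dz": 0.015, "rx": 0, "ry": 0, "rz": 0, "claw": 0.8},
    {"dx": 0, "dy": 0, "dz": 0, "rx": 0, "ry": 0, "rz": 0, "claw": 0.8},
    {"dx": 0, "dy": 0, "dz": 0, "rx": 0, "ry": 0, "rz": 0, "claw": 0.8}
  ]
}}

```text
time_s: 18.8
ee_pos: [0.5131, 0.0852, 0.0475]
eef_rot: [3.142, -0.0, 1.524]
force: [-0.5, -0.6, -0.7]
grip_width: 0.0651
grip_force: 12.0
```

Call:
{"op": "step_arm", "data": {
  "plan": [
    {"dx": 0, "dy": 0, "dz": 0.007, "rx": 0, "ry": 0, "rz": 0, "claw": 0.8},
    {"dx": 0, "dy": 0, "dz": 0, "rx": 0, "ry": 0, "rz": 0, "claw": 0.8},
    {"dx": 0, "dy": 0, "dz": 0, "rx": 0, "ry": 0, "rz": 0, "claw": 0.8}
  ]
}}

```text
time_s: 19.1
ee_pos: [0.5132, 0.0852, 0.0473]
eef_rot: [3.141, -0.0, 1.524]
force: [-2.8, -0.2, 6.5]
grip_width: 0.0648
grip_force: 12.0
```

Contact again (6.5 N). Release, lift and move to the front of the drawer.

Call:
{"op": "step_arm", "data": {
  "plan": [
    {"dx": 0, "dy": 0, "dz": 0, "rx": 0, "ry": 0, "rz": 0, "claw": 0.25},
    {"dx": 0, "dy": 0, "dz": 0, "rx": 0, "ry": 0, "rz": 0, "claw": 0.2},
    {"dx": 0, "dy": 0, "dz": 0, "rx": 0, "ry": 0, "rz": 0, "claw": 0.18},
    {"dx": 0, "dy": 0, "dz": -0.05, "rx": 0, "ry": 0, "rz": 0, "claw": 0.18},
    {"dx": 0, "dy": 0, "dz": -0.15, "rx": 0, "ry": 0, "rz": 0, "claw": 0.18},
    {"dx": 0, "dy": 0, "dz": -0.25, "rx": 0, "ry": 0, "rz": 0, "claw": 0.18},
    {"dx": 0, "dy": 0, "dz": -0.35, "rx": 0, "ry": 0, "rz": 0, "claw": 0.18},
    {"dx": 0, "dy": 0, "dz": -0.4, "rx": 0, "ry": 0, "rz": 0, "claw": 0.3},
    {"dx": 0, "dy": 0, "dz": -0.4, "rx": 0, "ry": 0, "rz": 0, "claw": 0.6},
    {"dx": 0, "dy": 0, "dz": -0.2, "rx": 0, "ry": 0, "rz": 0, "claw": 1}
  ]
}}

```text
time_s: 20.1
ee_pos: [0.5137, 0.0853, 0.2307]
eef_rot: [3.137, -0.001, 1.524]
force: [-0.5, 0.0, -0.8]
grip_width: 0.0565
grip_force: 0.0
```

Call:
{"op": "step_arm", "data": {
  "plan": [
    {"dx": -0.15, "dy": 0.06, "dz": 0, "rx": 0, "ry": 0, "rz": 0, "claw": 1},
    {"dx": -0.25, "dy": 0.1, "dz": 0, "rx": 0, "ry": 0, "rz": 0, "claw": 1},
    {"dx": -0.3, "dy": 0.12, "dz": 0, "rx": 0, "ry": 0, "rz": 0, "claw": 1},
    {"dx": -0.3, "dy": 0.14, "dz": 0, "rx": 0, "ry": 0, "rz": 0, "claw": 1},
    {"dx": -0.28, "dy": 0.12, "dz": 0, "rx": 0, "ry": 0, "rz": 0, "claw": 1},
    {"dx": 0, "dy": 0, "dz": 0, "rx": 0, "ry": 0, "rz": 0, "claw": 1},
    {"dx": 0, "dy": 0, "dz": 0, "rx": 0, "ry": 0, "rz": 0, "claw": 1}
  ]
}}

```text
time_s: 20.8
ee_pos: [0.5608, -0.0453, 0.2267]
eef_rot: [-3.141, -0.0, 1.522]
force: [0.3, 0.5, -0.8]
grip_width: 0.0013
grip_force: 0.0
```

Run:
```python
from h import *
o=telemetry.get_obs(); print(o["ee_pos"],np.degrees(o["eef_rot"]),o["time_s"],o["force"],o["grip_width"])
p,w=wrist(); save(p,"g.png"); X,Y,Z=np.moveaxis(w,-1,0)
hsv=cv2.cvtColor(p["img"],cv2.COLOR_RGB2HSV)
comps(p,w,(Z>.085)&(Z<.1)&(hsv[...,1]<40),"top/front")
comps(p,w,(Z>.05)&(Z<.07)&(hsv[...,1]>40)&(Y>0),"cartons")
```

```text
[ 0.56079491 -0.04534774  0.22674275] [-1.79980529e+02 -1.10527119e-02  8.72275422e+01] 20.8 [ 0.295091    0.53929838 -0.75915564] 0.0013332639066949551
top/front [ 167  160  308   12 3563] (array([0.5646, 0.0142]), array([  9.6, 265.8]), 87.3) z [0.087 0.088 0.09 ]
top/front [  0 168  39  77 824] (array([ 0.2977, -0.0093]), array([22.1, 69.9]), 2.4) z [0.086 0.091 0.095]
cartons [ 219   15   79  134 9681] (array([0.5132, 0.0858]), array([ 65.4, 110.4]), -2.5) z [0.056 0.058 0.059]
cartons [ 345   14   78  134 9713] (array([0.6231, 0.0816]), array([ 65.5, 110.5]), -2.6) z [0.056 0.057 0.059]
```

View pics/g.png

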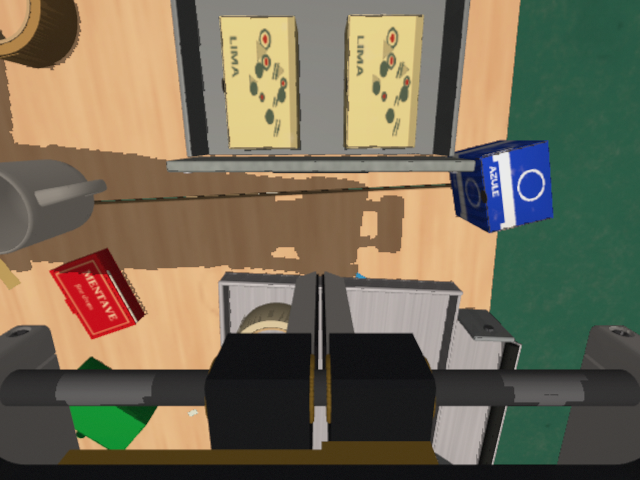

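Both cartons lie flat side by side at (258,82) and (385,82). The front panel's right end, at (470,165), is close to the blue box, so I check that clearance.

Run:
```python
from h import *
p,w=wrist(); X,Y,Z=np.moveaxis(w,-1,0)
m=(Z>.06)&(Z<.084)&(X>.6)&(Y<.08)
hsv=cv2.cvtColor(p["img"],cv2.COLOR_RGB2HSV); b=m&(((hsv[...,0]>100)&(hsv[...,0]<130)&(hsv[...,1]>90)))
P=w[b][:,:2]*1000; print(len(P),cv2.boxPoints(cv2.minAreaRect(P.astype(np.float32))).round())
f=(Z>.085)&(Z<.091)&(X>.67)&(X<.72)&(hsv[...,1]<60)&(abs(Y)<.05); print(np.round([X[f].max(),Y[f].min(),Y[f].max()],4))
```

```text
4552 [[696.  14.]
 [712. -57.]
 [778. -42.]
 [762.  28.]]
[ 0.7112 -0.0241  0.0145]
```

Run:
```python
from h import *
p,w=wrist(); X,Y,Z=np.moveaxis(w,-1,0)
hsv=cv2.cvtColor(p["img"],cv2.COLOR_RGB2HSV)
n=viewer
for lo,hi in((.079,.086),(.02,.05),(.05,.075)):
    b=(Z>lo)&(Z<hi)&(X>.66)&(X<.82)&(Y<.08)&(Y>-.1)&((hsv[...,1]>60)|(hsv[...,2]>150))
    b=cv2.morphologyEx(b.astype(np.uint8),cv2.MORPH_OPEN,np.ones((3,3)))>0
    P=w[b][:,:2]*1000
    if len(P)>20: print(lo,len(P),cv2.boxPoints(cv2.minAreaRect(P.astype(np.float32))).round().tolist(), np.percentile(P,[1,99],axis=0).round().tolist())
f=(Z>.0865)&(Z<.091)&(Y>-.01)&(Y<.03)&(X>.42)
P=w[f][:,:2]*1000; print("panel",cv2.boxPoints(cv2.minAreaRect(P.astype(np.float32))).round().tolist())
t=(abs(Z)<.005)&(X>.6); print("table xmax",np.nanmax(X[t]))
im=cv2.resize(p["img"][110:260,400:600],None,fx=4,fy=4); save({"img":im},"i.png")
```

```text
0.079 5209 [[703.0, 15.0], [717.0, -55.0], [777.0, -43.0], [763.0, 27.0]] [[707.0, -50.0], [772.0, 23.0]]
0.02 314 [[678.0, -34.0], [718.0, -55.0], [760.0, 27.0], [720.0, 47.0]] [[704.0, -53.0], [758.0, 26.0]]
0.05 797 [[678.0, -33.0], [718.0, -54.0], [761.0, 27.0], [721.0, 48.0]] [[704.0, -53.0], [759.0, 27.0]]
panel [[430.0, 16.0], [698.0, 3.0], [698.0, 13.0], [431.0, 25.0]]
table xmax 0.7699957160503279
```

View pics/i.png

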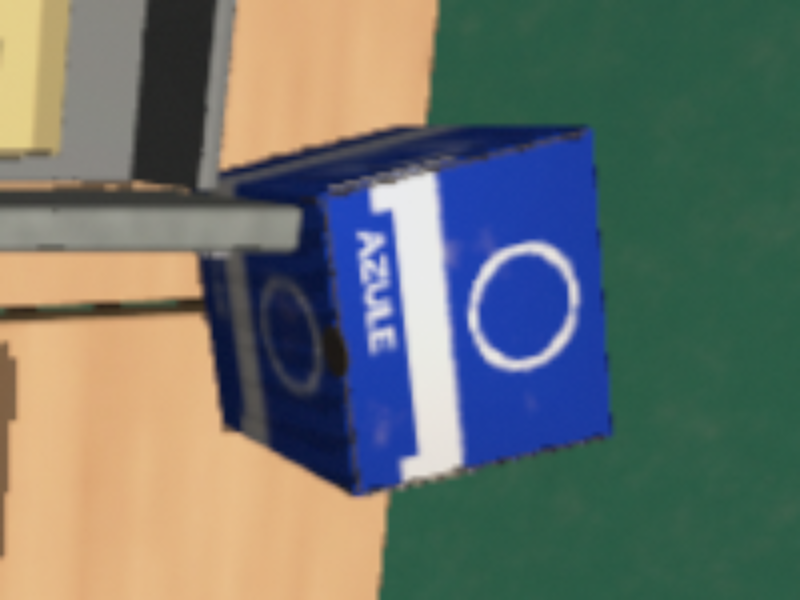

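The crop shows the blue box beside the panel end: corner (325,190), panel end (300,225) in the crop. The measured gap is about 5 mm and the drawer moves past it, so it's clear. Now I lower in front of the push plate.

Call:
{"op": "step_arm", "data": {
  "plan": [
    {"dx": 0, "dy": 0, "dz": 0.15, "rx": 0, "ry": 0, "rz": 0, "claw": 1},
    {"dx": 0, "dy": 0, "dz": 0.3, "rx": 0, "ry": 0, "rz": 0, "claw": 1},
    {"dx": 0, "dy": 0, "dz": 0.3, "rx": 0, "ry": 0, "rz": 0, "claw": 1},
    {"dx": 0, "dy": 0, "dz": 0.3, "rx": 0, "ry": 0, "rz": 0, "claw": 1},
    {"dx": 0, "dy": 0, "dz": 0.3, "rx": 0, "ry": 0, "rz": 0, "claw": 1},
    {"dx": 0, "dy": 0, "dz": 0.2, "rx": 0, "ry": 0, "rz": 0, "claw": 1},
    {"dx": 0, "dy": 0, "dz": 0.12, "rx": 0, "ry": 0, "rz": 0, "claw": 1},
    {"dx": 0, "dy": 0, "dz": 0, "rx": 0, "ry": 0, "rz": 0, "claw": 1},
    {"dx": 0, "dy": 0, "dz": 0, "rx": 0, "ry": 0, "rz": 0, "claw": 1}
  ]
}}

```text
time_s: 21.85
ee_pos: [0.5614, -0.045, 0.0607]
eef_rot: [3.14, 0.0, 1.524]
force: [-0.2, -0.4, -0.0]
grip_width: 0.0001
grip_force: 0.0
```

Call:
{"op": "step_arm", "data": {
  "plan": [
    {"dx": 0.1, "dy": 0, "dz": 0, "rx": 0, "ry": 0, "rz": 0, "claw": 1},
    {"dx": 0.1, "dy": 0, "dz": 0, "rx": 0, "ry": 0, "rz": 0, "claw": 1},
    {"dx": 0.08, "dy": 0, "dz": 0, "rx": 0, "ry": 0, "rz": 0, "claw": 1},
    {"dx": 0.06, "dy": 0, "dz": 0, "rx": 0, "ry": 0, "rz": 0, "claw": 1},
    {"dx": 0.05, "dy": 0, "dz": 0, "rx": 0, "ry": 0, "rz": 0, "claw": 1},
    {"dx": 0.05, "dy": 0, "dz": 0, "rx": 0, "ry": 0, "rz": 0, "claw": 1},
    {"dx": 0.05, "dy": 0, "dz": 0, "rx": 0, "ry": 0, "rz": 0, "claw": 1},
    {"dx": 0.05, "dy": 0, "dz": 0, "rx": 0, "ry": 0, "rz": 0, "claw": 1},
    {"dx": 0.05, "dy": 0, "dz": 0, "rx": 0, "ry": 0, "rz": 0, "claw": 1},
    {"dx": 0.05, "dy": 0, "dz": 0, "rx": 0, "ry": 0, "rz": 0, "claw": 1}
  ]
}}

```text
time_s: 22.85
ee_pos: [0.564, 0.019, 0.0597]
eef_rot: [3.142, 0.0, 1.523]
force: [-0.6, -1.5, 1.2]
grip_width: 0.0004
grip_force: 0.7
```

Call:
{"op": "step_arm", "data": {
  "plan": [
    {"dx": 0.07, "dy": 0, "dz": 0, "rx": 0, "ry": 0, "rz": 0, "claw": 1},
    {"dx": 0.1, "dy": 0, "dz": 0, "rx": 0, "ry": 0, "rz": 0, "claw": 1},
    {"dx": 0.12, "dy": 0, "dz": 0, "rx": 0, "ry": 0, "rz": 0, "claw": 1},
    {"dx": 0.12, "dy": 0, "dz": 0, "rx": 0, "ry": 0, "rz": 0, "claw": 1},
    {"dx": 0.12, "dy": 0, "dz": 0, "rx": 0, "ry": 0, "rz": 0, "claw": 1},
    {"dx": 0.12, "dy": 0, "dz": 0, "rx": 0, "ry": 0, "rz": 0, "claw": 1},
    {"dx": 0.12, "dy": 0, "dz": 0, "rx": 0, "ry": 0, "rz": 0, "claw": 1},
    {"dx": 0.12, "dy": 0, "dz": 0, "rx": 0, "ry": 0, "rz": 0, "claw": 1},
    {"dx": 0.1, "dy": 0, "dz": 0, "rx": 0, "ry": 0, "rz": 0, "claw": 1},
    {"dx": 0.06, "dy": 0, "dz": 0, "rx": 0, "ry": 0, "rz": 0, "claw": 1}
  ]
}}

```text
time_s: 23.85
ee_pos: [0.5689, 0.1246, 0.0597]
eef_rot: [-3.141, -0.0, 1.524]
force: [-0.3, -1.6, 0.7]
grip_width: 0.001
grip_force: 0.7
```

Call:
{"op": "step_arm", "data": {
  "plan": [
    {"dx": 0.04, "dy": 0, "dz": 0, "rx": 0, "ry": 0, "rz": 0, "claw": 1},
    {"dx": 0.04, "dy": 0, "dz": 0, "rx": 0, "ry": 0, "rz": 0, "claw": 1},
    {"dx": 0.04, "dy": 0, "dz": 0, "rx": 0, "ry": 0, "rz": 0, "claw": 1},
    {"dx": 0.03, "dy": 0, "dz": 0, "rx": 0, "ry": 0, "rz": 0, "claw": 1},
    {"dx": 0.02, "dy": 0, "dz": 0, "rx": 0, "ry": 0, "rz": 0, "claw": 1},
    {"dx": 0, "dy": 0, "dz": 0, "rx": 0, "ry": 0, "rz": 0, "claw": 1}
  ]
}}

```text
time_s: 24.45
ee_pos: [0.5698, 0.1408, 0.0597]
eef_rot: [3.141, -0.0, 1.524]
force: [-0.6, -0.0, 0.2]
grip_width: 0.0004
grip_force: 0.0
```

Call:
{"op": "step_arm", "data": {
  "plan": [
    {"dx": 0.02, "dy": 0, "dz": 0, "rx": 0, "ry": 0, "rz": 0, "claw": 1},
    {"dx": 0.02, "dy": 0, "dz": 0, "rx": 0, "ry": 0, "rz": 0, "claw": 1},
    {"dx": 0.02, "dy": 0, "dz": 0, "rx": 0, "ry": 0, "rz": 0, "claw": 1},
    {"dx": 0.02, "dy": 0, "dz": 0, "rx": 0, "ry": 0, "rz": 0, "claw": 1}
  ]
}}

```text
time_s: 24.85
ee_pos: [0.5702, 0.1487, 0.0597]
eef_rot: [3.141, 0.0, 1.523]
force: [0.6, -0.7, -0.1]
grip_width: 0.0002
grip_force: 0.6
```

Call:
{"op": "step_arm", "data": {
  "plan": [
    {"dx": 0.015, "dy": 0, "dz": 0, "rx": 0, "ry": 0, "rz": 0, "claw": 1},
    {"dx": 0.015, "dy": 0, "dz": 0, "rx": 0, "ry": 0, "rz": 0, "claw": 1}
  ]
}}

```text
time_s: 25.05
ee_pos: [0.5703, 0.1508, 0.0598]
eef_rot: [-3.141, 0.002, 1.524]
force: [-0.1, -16.7, 3.4]
grip_width: 0.0006
grip_force: 8.1
```

Hard stop reached (16.7 N) where I expected it. Back off and check.

Call:
{"op": "step_arm", "data": {
  "plan": [
    {"dx": 0.005, "dy": 0, "dz": 0, "rx": 0, "ry": 0, "rz": 0, "claw": 1},
    {"dx": 0, "dy": 0, "dz": 0, "rx": 0, "ry": 0, "rz": 0, "claw": 1},
    {"dx": -0.05, "dy": 0, "dz": 0, "rx": 0, "ry": 0, "rz": 0, "claw": 1},
    {"dx": -0.2, "dy": 0, "dz": 0, "rx": 0, "ry": 0, "rz": 0, "claw": 1},
    {"dx": -0.3, "dy": 0, "dz": 0, "rx": 0, "ry": 0, "rz": 0, "claw": 1},
    {"dx": -0.3, "dy": 0, "dz": -0.2, "rx": 0, "ry": 0, "rz": 0, "claw": 1},
    {"dx": -0.3, "dy": 0, "dz": -0.4, "rx": 0, "ry": 0, "rz": 0, "claw": 1},
    {"dx": -0.1, "dy": 0, "dz": -0.4, "rx": 0, "ry": 0, "rz": 0, "claw": 1},
    {"dx": 0, "dy": 0, "dz": -0.4, "rx": 0, "ry": 0, "rz": 0, "claw": 1},
    {"dx": 0, "dy": 0, "dz": 0, "rx": 0, "ry": 0, "rz": 0, "claw": 1}
  ]
}}

```text
time_s: 26.05
ee_pos: [0.5662, 0.0269, 0.2055]
eef_rot: [3.133, -0.001, 1.523]
force: [-0.7, -0.3, -0.3]
grip_width: 0.001
grip_force: 0.0
```

Run:
```python
from h import *
o=telemetry.get_obs(); print(o["ee_pos"],o["time_s"],o["force"])
p,w=wrist(); save(p,"j.png"); X,Y,Z=np.moveaxis(w,-1,0)
f=(Z>.084)&(Z<.1)&(X>.5)&(X<.64)
for lo in np.arange(.14,.22,.005):
    g=f&(Y>lo)&(Y<lo+.005); 
    if g.sum()>20: print(round(lo,3),g.sum(),np.median(Z[g]).round(4))
```

```text
[0.56621664 0.02690514 0.20545377] 26.05 [-0.65334783 -0.29767514 -0.2688009 ]
0.16 583 0.0879
0.165 1400 0.0884
0.17 1479 0.0892
0.175 1574 0.0945
0.18 1557 0.0945
0.185 1596 0.0946
0.19 1610 0.0946
0.195 1598 0.0946
0.2 580 0.0945
```

View pics/j.png

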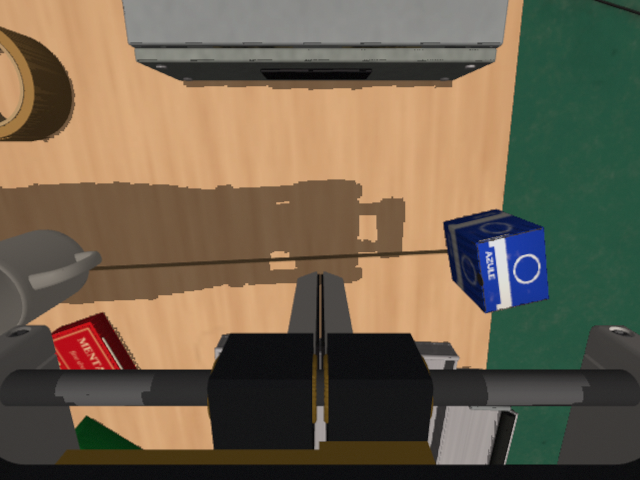

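The drawer front sits flush against the unit at (320,55). The blue box at (497,260) is untouched, and the arm is clear.

```bash
python3 -c "
from station import hand_in; print(hand_in())"
```

```text
the job is handed in; nothing more can be done
None
```

Both cream cartons lie flat, lid side up, in the drawer; the drawer is pushed shut to its stop, the tape roll was left in the tray, and the job was handed in at about 26 s (no verdict returned).

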